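Shut off the gas and lift the warm roll with the tongs

ROBOT

A 6-joint arm with a two-finger parallel gripper is mounted at the origin on the work surface. World frame = base frame: x ahead of the robot, y to its left, z up, the work surface at z = 0. Lengths are in mm, angles in rad, forces in N, time in s.
With the tool pointing down it reaches from about 350 to 775 mm from the base axis. Payload 7.3 kg.
Tool frame: the origin (TCP) lies between the finger pads; the fingertips stand 14 mm ahead of it and the grasp point (between the pads) lies 5 mm behind it; z points along the fingers, y is the line along which they close (so a half turn about z gives the same grasp; the last joint's range is limited). The gripper opens to 92 mm and grips with 3 to 60 N. Pads are 19 mm wide; open, the fingers measure 130 mm over their backs; the gripper's body (75 mm by 190 mm) begins 47 mm behind the grasp point.
Start: joints at [-1.259, 0.342, 1.524, -0, 1.275, -0.146], TCP at [232.061, -470.947, 240.741] pointing down, gripper open.
Joint ranges: [-2.53, 2.53], [-0.77, 2.02], [0.04, 2.7], [-1, 4.14], [0.28, 2.66], [-3.11, 3.11]. Speed limits (rad/s): [2.57, 2.57, 3.14, 3.14, 3.14, 3.14].

INTERFACE

Orientations are given as [roll, pitch, yaw] about the fixed x, y, z axes, in that order (R = Rz(yaw) Ry(pitch) Rx(roll)).
In Python, from plant import get_obs, cams, close_job gives the robot as it stands. The module is installed in compiled form; this text tells all that it offers.
- The arm moves only by the shell command python3 -m creep 'ROWS'. ROWS is JSON, a list of rows, each an object of numbers: "hand": the opening, from 0 (shut) to 1 (fully open); "tx", "ty", "tz": the shift along the tool's x, y, z in m; "spin": the turn about the tool's z in degrees. In form: [{"hand": .., "tx": .., "ty": .., "tz": .., "spin": ..}, ...]. A call has 1 to 5 rows; each row shifts and turns the commanded pose from where the row before left it, along the tool's axes as they then stand; what a row does not reach is not made up. A row lasts 1/8 s, in which the tool goes at most 62.5 mm and 10.7 degrees, less where a joint would pass 70% of its speed; a pose out of reach is approached as far as the arm can. A call is refused whole if a number of a shift passes 0.0625 or a number of a turn 10.7, either way. A call with a gripper value outside its range is refused whole. The fingers move at their own pace and stop on an object; the grip force is fixed at half the most. Time passes only in rows, so rows that do not move let the fingers close. It gives the time, the measured TCP pose, the force, the opening and the grip force at its end, in the units of the state.
- get_obs(): the state, without advancing time (a new reading comes with each control period).
- cams.capture(name): name is "scene" or "top"; returns a dict with "color" (384x512x3 uint8, red, green, blue), "K" (3x3 intrinsics, pixels), "R" (3x3) and "t" (3): a world point X has camera coordinates R X + t. Camera axes: x right, y down, z forward; pixel columns grow to the right and rows downward; lengths in mm; the calibration is good to about 2 mm. A picture is of the moment at which its call begins. There is no depth.
- close_job(): hands the job in; it is judged then, once.
The state is a dict: "time": time; "joint_positions": joint angles; "dq": joint speeds; "tau": joint torques, N m; "tool_pos": TCP position; "tcp_rot": TCP orientation; "contact_force": force on the tool from outside, world axes, zero at the start; "moment": the same for the moment, N m; "grip_width": finger opening in mm; "finger_force": force on a finger pad.
Only numpy, scipy, OpenCV 4.12 (cv2) and the standard library are available. Lean on these libraries where they do the work, as an engineer would, in place of code of your own. Each camera call takes 0.05 s, during which the arm holds its last target. There are 200 camera calls.

TASK

Two bread rolls have been warming on the griddle: first shut the gas by turning the lever of the gas cock a quarter turn clockwise to its closed stop, then take the tongs, close their tips on the round roll and lift it off the griddle. Finish while still holding it steady in the tongs, at least 10 cm clear of the griddle; nothing is put down or let go at the end. Touch the roll only with the tongs, and leave the long roll and everything else on the worktop where it is.

Things in the scene. Friction and masses are not known exactly. Their poses are not given: they have to be found in the camera images.
- round_roll: The round bread roll, the one to lift: 50 mm across, 42 mm tall, 35 to 70 g, straight sides from 9 to 27 mm up and rounded above and below. Rigid. Origin at the centre of its underside, z up. It stands loose on the griddle.
- roll_center (a point): Point on the round roll's axis 20 mm above its underside: the height at which the tongs should take it.
- long_roll: The long bread roll, to be left lying: 90 mm long (its x axis), 42 mm wide, 36 mm tall; origin at the centre of its underside. It lies on the griddle, its centre about 120 to 145 mm to the left or right of the round one's (either way round).
- hob: Single-burner gas hob, fixed: white, 270 mm (its x, away from the robot) by 290 mm (its y), with a flat black griddle plate 220 (x) by 260 mm (y) on top, no rim, upper face 55 mm above the worktop. Origin at the centre of the underside.
- tongs: Steel tongs lying flat: hinge and fixed arm (-y side). Arms 3 mm thick, 26 mm tall (z 0 to 26 mm of the body), 140 g, balanced near the origin. Origin at underside height, midway between the open grips; x to the tips; hinge at x = -115 mm, tip pads x = 82 to 116 mm. Flat grips x = -55 to 40 mm; pinch at x = 0 across y: 56 mm wide outside when open, 36 mm on the roll (grips then parallel).
- tongs_arm: Moving arm of the tongs (+y side), origin on the hinge. A spring holds it open: at the grips it pushes back with 5 N open, 9 N when closed on the roll (0.18 rad). Tips close twice as far as the grips: gap at the tips 88 mm open, about 72 mm when the grips are squeezed from 56 to 48 mm. Squeezed part way, the tongs can be carried with open tips; let go, they spring open.
- tip_fixed (a point): Inner face of the fixed arm's tip pad (pad 34 mm long, 26 mm tall), at its middle, 13 mm above the tongs' underside.
- tip_moving (a point): The same point on the moving arm's tip pad. The middle between the two tip points is where the roll should be.
- gas_cock: Brass gas cock in a copper pipe bent like a low bridge, fixed to the worktop; the pipe runs along its x for 170 mm, the pipe's top at 64 mm, the brass body's at 74 mm. Origin on the worktop below the lever's axis.
- cock_axis (a point): Point on the vertical axis of the lever, at the lever's mid-height, 110 mm above the worktop.
- lever_end (a point): Free end of the lever's black sleeve, 95 mm from the axis, at the lever's mid-height. The sleeve is 18 mm wide, 12 mm thick, and covers the last 62 mm of the lever; nothing but the pipe is below.
- cock_lever (a joint): Angle of the lever: 0 = open (lever along the pipe, pointing along the cock's -x, towards the robot), growing clockwise seen from above to 1.571 = shut (lever across the pipe, pointing along the cock's +y), with a stop at each end. Starts between 0 and 0.25. Friction about 0.15 N m (2 N at the sleeve); it stays where it is left.
- mug: Bystander: white mug, 76 mm across, 85 mm tall; origin at the middle of its underside.
- salt_jar: Bystander: low glass salt jar, 50 mm across, 38 mm tall; origin at the middle of its underside.
- bowl: Bystander: blue bowl, 120 mm across, 50 mm tall; origin at the middle of its underside.
- oil_bottle: Bystander: green glass oil bottle, 60 mm across, 210 mm tall; origin at the middle of its underside.
- pepper_mill: Bystander: wooden pepper mill, 50 mm across, 130 mm tall; origin at the middle of its underside.
- spatula: Bystander: spatula lying flat; origin at about its middle.
- plate: Bystander: white side plate, 110 mm across, 20 mm tall; origin at the middle of its underside.
Not all that is in view belongs to the job. What is shaped like the round_roll but red or turquoise is not meant.

How it is judged (in metres and radians):
On the way, in this order (a step that is already met when the one before it is completed fails the run):
1. the gas cock is shut (value of joint cock_lever above 1.48 rad), for 0.2 s.
2. the tongs are held in the gripper with both tips lifted clear of the worktop (contact force between the fingers and tongs above 1 N and height (world z) of each of tip_fixed, tip_moving above 0.045 m), for 0.2 s.
3. both tongs' arms in the gripper, the tips close on the round roll (contact force between the fingers and tongs above 1 N and contact force between tongs_arm and round_roll above 0.5 N), for 0.2 s.
At the end, for the whole second after the job is handed in: Lever within 5 degrees of shut; gripper holds the tongs; round roll pinched in their tips (both tip points within 50 mm of its centre), its underside 8 cm or more above the griddle, still, touched by nothing else; long roll within 3 cm, bystanders within 4 cm of their start (all of step 3 and value of joint cock_lever above 1.48 rad and height (world z) of roll_center above 0.155 m and height (world z) of tongs above 0.09 m and distance between roll_center and tip_fixed below 0.05 m and distance between roll_center and tip_moving below 0.05 m and linear speed of round_roll below 0.05 m/s and contact force between each of the fingers, the arm and round_roll below 0.3 N and distance of long_roll from where it was at the start of the episode below 0.03 m and distance of each of mug, salt_jar, bowl, oil_bottle, pepper_mill, spatula, plate from where it was at the start of the episode below 0.04 m); the arm keeps its last pose, push and grip.
It fails at once if the gripper or arm touches the round roll (contact force between any of the fingers, the arm and round_roll above 0.5 N).
It fails at once if the long roll is shifted by more than 3 cm (distance of long_roll from where it was at the start of the episode above 0.03 m).
It fails at once if a bystander (mug, salt jar, bowl, oil bottle, pepper mill, spatula, plate) is shifted by more than 4 cm (distance of any of mug, salt_jar, bowl, oil_bottle, pepper_mill, spatula, plate from where it was at the start of the episode above 0.04 m).
It also fails if it takes over 67 s, if anything falls off the work surface, if the arm or the gripper's body presses on something with over 40 N, if the wrist force passes 120 N, or if a joint passes its speed limit or range.

## Working session

There is one attempt and no reset: what is moved stays moved. The work goes in short steps, Python scripts to look and compute and a shell command to move; the robot and the scene stay as the last step left them, time stands still between calls to the robot, and variables do not carry over. Pictures are saved under pics/ and viewed, at most 10 in all, crops included, and the job is handed in when it is done.

```bash
mkdir -p pics
cat > h.py <<'E'
import numpy as np, cv2
from plant import get_obs, cams
def cap(n,save=None):
    c=cams.capture(n)
    if save: cv2.imwrite('pics/'+save,cv2.cvtColor(c['color'],cv2.COLOR_RGB2BGR))
    return c
def ray(c,u,v,z):
    K,R,t=[np.array(c[k],float) for k in 'KRt']
    d=R.T@np.linalg.solve(K,[u,v,1.]); o=-R.T@t.ravel()
    return o+d*(z-o[2])/d[2]
def proj(c,X):
    p=np.array(c['K'])@(np.array(c['R'])@np.array(X,float)+np.array(c['t']).ravel()); return p[:2]/p[2]
E
python3 - <<'E'
from h import *
cap('top','top.png');cap('scene','scene.png');print({k:np.round(v,3) for k,v in get_obs().items()})
E
```

```text
{'time': np.float64(0.1), 'joint_positions': array([-1.259,  0.343,  1.525, -0.   ,  1.275, -0.146]), 'dq': array([-0.   ,  0.001, -0.002,  0.001, -0.001,  0.   ]), 'tau': array([ 2.0000e-03, -4.3200e+01, -2.4469e+01,  7.2000e-02,  5.3000e-02,
       -0.0000e+00]), 'tool_pos': array([ 231.919, -470.617,  240.128]), 'tcp_rot': array([-3.14 , -0.   ,  0.458]), 'contact_force': array([-0.632, -0.147, -0.103]), 'moment': array([-0.051, -0.047, -0.036]), 'finger_force': np.float64(0.0), 'grip_width': np.float64(91.864)}
```

View pics/top.png

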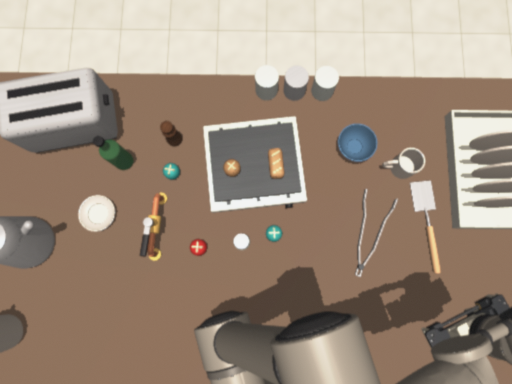

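View pics/scene.png

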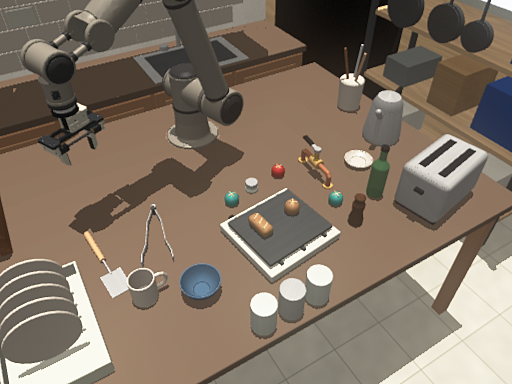

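The top view has +x up and +y to the left. The brass gas cock is near (152,225) and the tongs have their hinge at (360,271) and tips at (365,190) and (397,200). For the round roll, the candidates are brown at (232,168), turquoise at (171,171) and (274,233), and red at (198,247). Only the brown one on the griddle fits; the others are the wrong colour. Next I'll confirm it in an enlarged crop.

Run:
```python
from h import *
c=cap('top');im=cv2.cvtColor(c['color'],cv2.COLOR_RGB2BGR)
def z(a,b,cc,d,s): return cv2.resize(im[b:d,a:cc],(int((cc-a)*s),int((d-b)*s)),interpolation=cv2.INTER_CUBIC)
A=z(200,110,310,215,3.5) ; B=z(125,185,185,265,5); C=z(345,180,410,280,5.5)
H=600;W=800;M=np.zeros((H,W,3),np.uint8)
M[:A.shape[0],:385]=A[:,:385];
h=min(600,C.shape[0]);M[:h,400:400+C.shape[1]]=C[:h]
B=z(130,185,190,265,2.9);M[368:368+B.shape[0],:B.shape[1]]=B[:232]
cv2.imwrite('pics/m.png',M)
print(proj(c,[500,0,0]),proj(c,[500,100,0]),proj(c,[600,0,0]),-np.array(c['R']).T@np.array(c['t']).ravel())
hsv=cv2.cvtColor(im,cv2.COLOR_BGR2HSV)
m=cv2.inRange(hsv,(5,90,90),(25,255,255))
n,l,s,ce=cv2.connectedComponentsWithStats(m)
for i in range(1,n):
    if s[i,4]>15: print(s[i],ce[i].round(1))
```

```text
[254.93499226 218.93520318] [222.22207646 218.49331317] [255.46705918 186.84824562] [ 354.12772236  -22.60711993 1222.95251073]
[148  76  15  11  37] [154.3  80.3]
[210  77   8  10  29] [213.3  82. ]
[219  77  12   7  20] [225.2  79.7]
[122  79  10   8  19] [126.2  82.8]
[ 229   78  204  127 9374] [342.6 127.8]
[139  81   5  10  16] [141.1  85.1]
[159  85  17  14  42] [167.7  91.1]
[189  86  14  10  34] [195.4  90.5]
[123  89  20  19 103] [133.  97.]
[203  89  13  20  69] [208.9  99. ]
[148  91  13   8  28] [154.8  94.9]
[223  92  12  10  27] [228.6  96.3]
[160  97  14  15  46] [167.  102.5]
[182  99  11  17  39] [186.8 107.9]
[152 100   7  10  24] [155.7 105.2]
[170 106   9   7  20] [173.8 108.6]
[199 107   6   8  22] [201.6 110.7]
[216 107   7   8  16] [218.4 111.1]
[140 109  18  15  69] [148.9 115.6]
[173 111   7   9  22] [175.7 115. ]
[195 115   9   6  19] [199.5 117.5]
[157 117  31  35 338] [168.3 132.2]
[185 117  11  11  38] [190.8 122.5]
[195 121   7  11  19] [198.5 126.8]
[123 123  19  14  51] [131.8 129.1]
[132 122  12   5  17] [137.7 124.7]
[148 125   8   7  19] [150.7 128.
[... 1431 characters left out ...]
26.6 233.2]
[179 232  41  30 194] [196.7 246.6]
[290 239  22  16  54] [299.6 244. ]
[191 241  12  12  38] [196.8 246.6]
[257 245   9   8  17] [260.5 248.8]
[270 249  11   9  25] [274.9 252.8]
[404 248   7   7  16] [406.8 252.1]
[226 250  17  12  39] [232.8 254.9]
[278 255  12  14  32] [283.7 261.3]
[253 256   8   7  18] [256.5 259.5]
[ 70 262  12   8  24] [ 74.7 265.1]
[155 262  12   7  27] [161.8 264.7]
[204 262  12  10  37] [210.1 266.2]
[244 262   9   6  16] [247.6 265. ]
[  85  267  154  117 7216] [158.1 332.8]
[234 269   9   9  24] [237.5 273.2]
[133 271  10   8  18] [137.7 275.4]
[263 272  11   7  21] [268.6 275.6]
[249 277   5   7  16] [250.8 280.4]
[505 364   7  13  38] [508.7 370. ]
```

View pics/m.png

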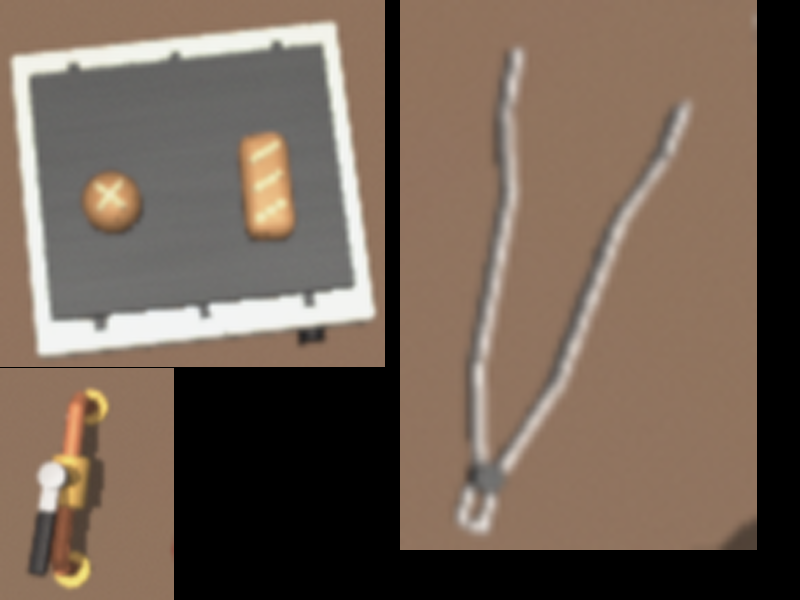

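The crop confirms the round brown roll with a cross at top-image (232,168), with the long roll to its right at (276,163). The lever runs from its hub at (148,222) to its end at (143,255). The tongs hinge is at (361,266) and the tips are at (366,189) and (397,199).

Run:
```python
from h import *
c=cap('top');s=cap('scene')
def P(n,u,v,z): p=ray(c,u,v,z);print(n,p.round(1), 'scene',proj(s,p).round(0));return p
ax=P('axis',147.9,221.9,116);le=P('leverend',143.1,255.3,116)
f1=P('foot far',161.4,197.8,2);f2=P('foot near',154.5,254.7,2)
print('pipe dir',np.arctan2(*(f1-f2)[1::-1]),'mid',(f1+f2)/2,'lever dir',np.arctan2(*(ax-le)[1::-1]))
h=P('hinge',360.8,266.4,28);a=P('tipL',366.1,189.1,26);b=P('tipR',396.6,198.7,26)
m=(a+b)/2;d=m-h;print('tongs yaw',np.arctan2(d[1],d[0]),np.linalg.norm(d),'tipgap',np.linalg.norm(a-b)); u=d/np.linalg.norm(d); print('origin',h+115*u, h+115*d/np.linalg.norm(d))
P('roll',231.8,167.7,55+25);P('long',276,163,85)
for n,q in dict(tl=(203.5,126),tr=(296,117),br=(306.5,201),bl=(211.5,211)).items():P(n,*q,50)
P('tomato',274,233,30);P('salt',241,241,30);P('red',198,247,30);P('mill',168,125,120);P('bottle',104,145,180);P('turq2',171,171,30)
```

```text
axis [473.9 293.4 116. ] scene [317. 148.]
leverend [382.5 300.7 116. ] scene [304. 135.]
foot far [561.3 289.1   2. ] scene [327. 185.]
foot near [387.7 299.9   2. ] scene [302. 159.]
pipe dir -0.062033798848439875 mid [474.47065787 294.47334613   2.        ] lever dir -0.07964861370821845
hinge [ 361.3 -312.4   28. ] scene [152. 206.]
tipL [ 592.4 -335.8   26. ] scene [172. 255.]
tipR [ 564.1 -426.8   26. ] scene [141. 260.]
tongs yaw -0.30766356814082985 227.58528174627293 tipgap 95.3372440667097
origin [ 470.91841113 -347.2057703    26.98938983] [ 470.91841113 -347.2057703    26.98938983]
roll [640.   68.6  80. ] scene [291. 204.]
long [654.6 -60.3  85. ] scene [260. 221.]
tl [777.4 160.9  50. ] scene [338. 227.]
tr [ 810.1 -121.7   50. ] scene [269. 271.]
br [ 549.4 -152.3   50. ] scene [219. 218.]
bl [515.8 127.2  50. ] scene [284. 183.]
tomato [455.3 -57.7  30. ] scene [231. 196.]
salt [430.4  39.5  30. ] scene [251. 182.]
red [411.1 165.7  30. ] scene [277. 168.]
mill [753.8 252.2 120. ] scene [359. 196.]
bottle [673.2 406.6 180. ] scene [381. 153.]
turq2 [639.7 257.4  30. ] scene [335. 195.]
```

```bash
python3 -m creep '[{"hand":0,"spin":-10.6},{"hand":0,"spin":-10.6},{"hand":0,"spin":-10.6},{"hand":0,"spin":-10.6},{"hand":0,"spin":-10.6}]'; python3 -m creep '[{"hand":0,"spin":-10.6,"ty":0.05},{"hand":0,"tx":0.06,"ty":0.05},{"hand":0,"tx":0.06,"ty":0.05},{"hand":0,"tx":0.06,"ty":0.05},{"hand":0,"tx":0.06}]';python3 -m creep '[{"hand":0,"tx":0.06},{"hand":0,"tx":0.06},{"hand":0,"tx":0.06},{"hand":0,"tx":0.06},{"hand":0,"tx":0.06}]'; python3 -m creep '[{"hand":0,"tx":0.06},{"hand":0,"tx":0.06},{"hand":0}]'
```

```text
invalid input at $[0]: expected keys hand, tx, ty, tz, spin
invalid input at $[0]: expected keys hand, tx, ty, tz, spin
invalid input at $[0]: expected keys hand, tx, ty, tz, spin
invalid input at $[0]: expected keys hand, tx, ty, tz, spin
```

All keys are required in every row.

```bash
python3 -m creep '[{"hand":0,"tx":0,"ty":0,"tz":0,"spin":-10.6},{"hand":0,"tx":0,"ty":0,"tz":0,"spin":-10.6},{"hand":0,"tx":0,"ty":0,"tz":0,"spin":-10.6},{"hand":0,"tx":0,"ty":0,"tz":0,"spin":-10.6},{"hand":0,"tx":0,"ty":0,"tz":0,"spin":-10.6}]'; python3 -m creep '[{"hand":0,"tx":0,"ty":0,"tz":0,"spin":-10.6},{"hand":0,"tx":0.05,"ty":0.05,"tz":0,"spin":0},{"hand":0,"tx":0.05,"ty":0.04,"tz":0,"spin":0},{"hand":0,"tx":0.05,"ty":0.04,"tz":0,"spin":0},{"hand":0,"tx":0.05,"ty":0.04,"tz":0,"spin":0}]'
```

```text
time: 0.88
tool_pos: [232.0, -470.9, 240.6]
tcp_rot: [-3.142, -0.0, 1.389]
contact_force: [0.2, -0.1, -0.4]
grip_width: 46.5
finger_force: 0.0
time: 1.5
tool_pos: [394.9, -279.2, 240.8]
tcp_rot: [3.141, 0.0, 1.567]
contact_force: [1.2, -0.3, -0.3]
grip_width: 0.6
finger_force: 0.0
```

```bash
python3 -m creep '[{"hand":0,"tx":0.05,"ty":0.007,"tz":0,"spin":0},{"hand":0,"tx":0.05,"ty":0,"tz":0,"spin":0},{"hand":0,"tx":0.05,"ty":0,"tz":0,"spin":0},{"hand":0,"tx":0.05,"ty":0,"tz":0,"spin":0},{"hand":0,"tx":0.05,"ty":0,"tz":0,"spin":0}]'; python3 -m creep '[{"hand":0,"tx":0.05,"ty":0,"tz":0,"spin":0},{"hand":0,"tx":0.05,"ty":0,"tz":0,"spin":0},{"hand":0,"tx":0.05,"ty":0,"tz":0,"spin":0},{"hand":0,"tx":0.05,"ty":0,"tz":0,"spin":0},{"hand":0,"tx":0.05,"ty":0,"tz":0,"spin":0}]'; python3 -m creep '[{"hand":0,"tx":0.03,"ty":0,"tz":0,"spin":4},{"hand":0,"tx":0,"ty":0,"tz":0.04,"spin":0},{"hand":0,"tx":0,"ty":0,"tz":0.03,"spin":0},{"hand":0,"tx":0,"ty":0,"tz":0,"spin":0},{"hand":0,"tx":0,"ty":0,"tz":0,"spin":0}]'
python3 - <<'E'
from h import *
for n in('top','scene'):
    c=cap(n);p=proj(c,[430,290,110]).astype(int) if n=='top' else proj(c,[430,290,140]).astype(int)
    im=cv2.cvtColor(c['color'],cv2.COLOR_RGB2BGR)[max(0,p[1]-45):p[1]+45,max(0,p[0]-50):p[0]+50]
    im=cv2.resize(im,(400,360));M=im if n=='top' else np.hstack([M,im])
cv2.imwrite('pics/l1.png',M)
E
```

```text
time: 2.12
tool_pos: [401.5, -29.3, 240.8]
tcp_rot: [3.141, 0.0, 1.568]
contact_force: [0.8, -0.9, 0.1]
grip_width: 0.2
finger_force: 0.0
time: 2.75
tool_pos: [402.2, 220.9, 240.8]
tcp_rot: [3.141, 0.0, 1.568]
contact_force: [0.6, -0.3, 0.3]
grip_width: 0.2
finger_force: 0.0
time: 3.38
tool_pos: [403.2, 249.3, 171.7]
tcp_rot: [3.14, -0.001, 1.498]
contact_force: [0.2, 0.1, 0.8]
grip_width: 0.6
finger_force: 0.0
```

View pics/l1.png

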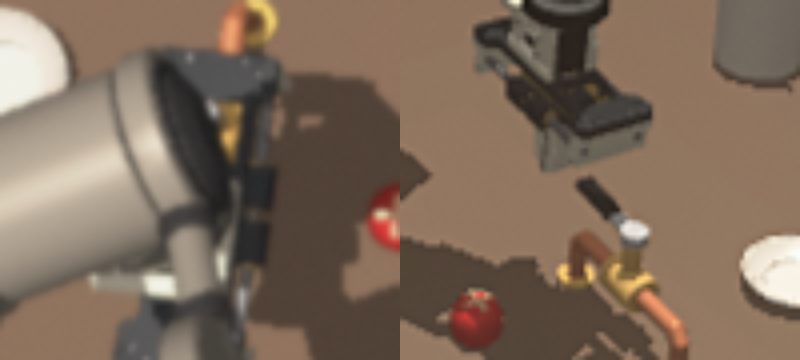

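```bash
python3 -m creep '[{"hand":0,"tx":0,"ty":0.008,"tz":0.03,"spin":0},{"hand":0,"tx":0,"ty":0,"tz":0.032,"spin":0},{"hand":0,"tx":0.014,"ty":0,"tz":0,"spin":0},{"hand":0,"tx":0.014,"ty":0,"tz":0,"spin":0},{"hand":0,"tx":0,"ty":0,"tz":0,"spin":0}]'; python3 -m creep '[{"hand":0,"tx":0.01,"ty":-0.002,"tz":0,"spin":9},{"hand":0,"tx":0.01,"ty":-0.002,"tz":0,"spin":9},{"hand":0,"tx":0.01,"ty":-0.002,"tz":0,"spin":9},{"hand":0,"tx":0,"ty":0,"tz":0,"spin":0}]'
```

```text
time: 4.1
tool_pos: [413.4, 278.3, 110.2]
tcp_rot: [3.139, -0.002, 1.5]
contact_force: [-0.5, 0.1, 0.2]
grip_width: 0.6
finger_force: 0.0
time: 4.6
tool_pos: [413.7, 307.4, 109.4]
tcp_rot: [3.141, -0.001, 1.029]
contact_force: [0.4, -0.0, 0.9]
grip_width: 0.4
finger_force: 0.0
```

```bash
python3 -m creep '[{"hand":0,"tx":0.01,"ty":-0.002,"tz":0,"spin":9},{"hand":0,"tx":0.01,"ty":-0.002,"tz":0,"spin":9},{"hand":0,"tx":0.01,"ty":-0.002,"tz":0,"spin":9}]';  python3 -m creep '[{"hand":0,"tx":0.01,"ty":-0.002,"tz":0,"spin":9},{"hand":0,"tx":0.01,"ty":-0.002,"tz":0,"spin":9},{"hand":0,"tx":0.01,"ty":-0.002,"tz":0,"spin":9},{"hand":0,"tx":0,"ty":0,"tz":0,"spin":0}]'
python3 - <<'E'
from h import *
for n in('top','scene'):
    c=cap(n);p=proj(c,[450,320,110]).astype(int)
    im=cv2.cvtColor(c['color'],cv2.COLOR_RGB2BGR)[max(0,p[1]-45):p[1]+45,max(0,p[0]-50):p[0]+50]
    im=cv2.resize(im,(400,360));M=im if n=='top' else np.hstack([M,im])
cv2.imwrite('pics/l2.png',M)
E
```

```text
time: 4.97
tool_pos: [427.3, 333.2, 109.0]
tcp_rot: [-3.141, 0.002, 0.555]
contact_force: [-4.4, -1.7, 2.5]
grip_width: 0.6
finger_force: 2.1
time: 5.48
tool_pos: [453.1, 350.6, 108.9]
tcp_rot: [-3.141, 0.0, 0.088]
contact_force: [-2.8, 1.0, -0.7]
grip_width: 0.7
finger_force: 1.0
```

View pics/l2.png

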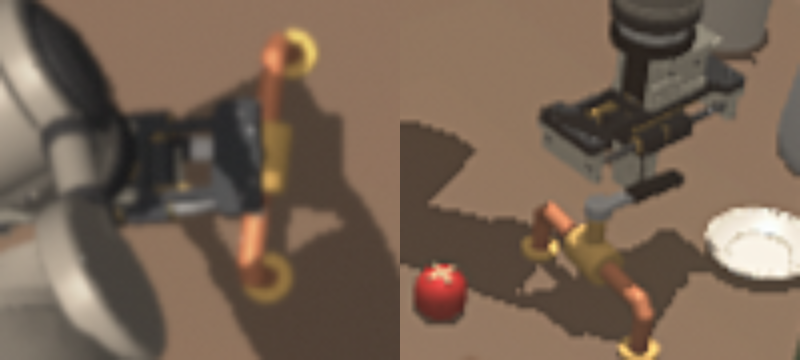

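The fingers are pushing the lever, which now points across the pipe and is nearly shut. I'll continue to the stop in small steps.

```bash
python3 -m creep '[{"hand":0,"tx":0.009,"ty":-0.002,"tz":0,"spin":8.5},{"hand":0,"tx":0.002,"ty":0,"tz":0,"spin":0},{"hand":0,"tx":0,"ty":0,"tz":0,"spin":0}]';  python3 -m creep '[{"hand":0,"tx":0.003,"ty":0,"tz":0,"spin":0},{"hand":0,"tx":0,"ty":0,"tz":0,"spin":0},{"hand":0,"tx":0,"ty":0,"tz":0,"spin":0}]'
```

```text
time: 5.95
tool_pos: [458.3, 352.4, 108.6]
tcp_rot: [3.138, 0.011, -0.06]
contact_force: [-21.5, 1.2, 10.5]
grip_width: 0.7
finger_force: 10.7
time: 6.32
tool_pos: [458.5, 352.5, 108.6]
tcp_rot: [3.137, 0.016, -0.059]
contact_force: [-30.9, 1.3, 16.7]
grip_width: 0.4
finger_force: 15.6
```

The lever is at its stop: the force rises without motion. Retreating, then heading to the tongs.

```bash
python3 -m creep '[{"hand":0,"tx":-0.03,"ty":0,"tz":0,"spin":0},{"hand":0,"tx":0,"ty":0,"tz":-0.05,"spin":0},{"hand":0.5,"tx":0,"ty":0.02,"tz":-0.05,"spin":0},{"hand":1,"tx":0,"ty":0.05,"tz":-0.04,"spin":0},{"hand":1,"tx":0,"ty":0.05,"tz":0,"spin":7}]'; python3 -m creep '[{"hand":1,"tx":0,"ty":0.05,"tz":0,"spin":7},{"hand":1,"tx":0,"ty":0.05,"tz":0,"spin":0},{"hand":1,"tx":0,"ty":0.05,"tz":0,"spin":0},{"hand":1,"tx":0,"ty":0.05,"tz":0,"spin":0},{"hand":1,"tx":0,"ty":0.05,"tz":0,"spin":0}]'; python3 -m creep '[{"hand":1,"tx":0,"ty":0.05,"tz":0,"spin":0},{"hand":1,"tx":0.05,"ty":0.05,"tz":0,"spin":0},{"hand":1,"tx":0.05,"ty":0.05,"tz":0,"spin":0},{"hand":1,"tx":0.05,"ty":0.05,"tz":0,"spin":0},{"hand":1,"tx":0,"ty":0,"tz":0,"spin":0}]'
cat >> h.py <<'E'
def need(x,y,z,yaw):
    o=get_obs();p=o['tool_pos'];w=o['tcp_rot'][2];d=np.array([x,y,z])-p;c,s=np.cos(w),np.sin(w)
    print('at',p.round(1),round(w,3),'tx %.1f ty %.1f tz %.1f spin %.1f'%(c*d[0]+s*d[1],s*d[0]-c*d[1],-d[2],np.degrees(w-yaw)))
E
python3 -c "
from h import *
cap('top','t2.png')
need(471,-347,250,-.308)"
```

```text
time: 6.95
tool_pos: [431.1, 235.3, 251.4]
tcp_rot: [-3.138, -0.008, -0.184]
contact_force: [0.7, -1.2, -0.3]
grip_width: 25.8
finger_force: 0.0
time: 7.58
tool_pos: [358.9, -5.3, 248.2]
tcp_rot: [3.141, -0.002, -0.304]
contact_force: [0.8, -0.8, 0.5]
grip_width: 75.6
finger_force: 0.0
time: 8.2
tool_pos: [431.3, -221.7, 247.2]
tcp_rot: [3.14, -0.001, -0.309]
contact_force: [-0.8, 0.4, -0.4]
grip_width: 91.7
finger_force: 0.0
at [ 430.3 -219.5  247.3] -0.308 tx 77.4 ty 109.2 tz -2.7 spin 0.0
```

View pics/t2.png

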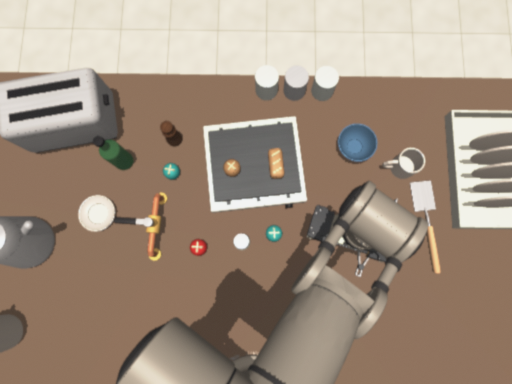

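The lever (115–148, 221) is square across the pipe, so the gas is shut, and nothing else has moved. Going over the tongs and down part way.

```bash
python3 -m creep '[{"hand":1,"tx":0.04,"ty":0.055,"tz":0,"spin":0},{"hand":1,"tx":0.037,"ty":0.054,"tz":0.02,"spin":0},{"hand":1,"tx":0,"ty":0,"tz":0.06,"spin":0},{"hand":1,"tx":0,"ty":0,"tz":0.06,"spin":0},{"hand":1,"tx":0,"ty":0,"tz":0,"spin":0}]'
python3 - <<'E'
from h import *
c=cap('scene');p=proj(c,[471,-347,60]).astype(int)
x0,y0=max(0,p[0]-80),max(0,p[1]-70)
im=cv2.cvtColor(c['color'],cv2.COLOR_RGB2BGR)[y0:y0+120,x0:x0+160]
cv2.imwrite('pics/g1.png',cv2.resize(im,(800,600),interpolation=cv2.INTER_CUBIC));print(x0,y0)
need(471,-347,18,-.308)
E
```

```text
time: 8.88
tool_pos: [464.8, -331.3, 106.2]
tcp_rot: [-3.138, 0.009, -0.306]
contact_force: [0.1, 0.6, 0.5]
grip_width: 91.8
finger_force: 0.0
72 153
at [ 466.7 -333.   109.5] -0.306 tx 8.3 ty 12.1 tz 91.5 spin 0.1
```

View pics/g1.png

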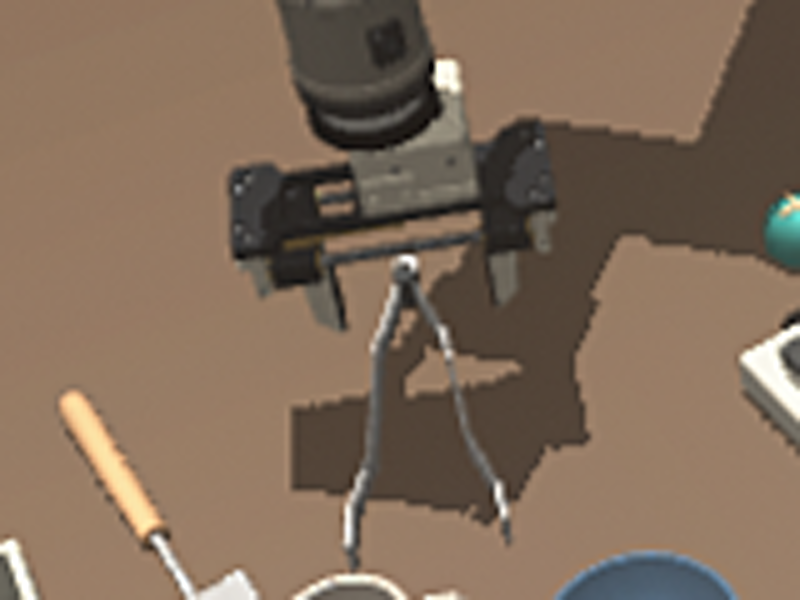

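The open fingers straddle the tongs line; the hinge is at crop (405,268) and the tips at (352,560) and (507,535). Next I'll correct the position and go down.

```bash
python3 -m creep '[{"hand":1,"tx":0.008,"ty":0.012,"tz":0,"spin":0},{"hand":1,"tx":0,"ty":0,"tz":0.03,"spin":0},{"hand":1,"tx":0,"ty":0,"tz":0.03,"spin":0},{"hand":1,"tx":0,"ty":0,"tz":0.02,"spin":0},{"hand":1,"tx":0,"ty":0,"tz":0.01,"spin":0}]'; python3 -m creep '[{"hand":1,"tx":0,"ty":0,"tz":0.0,"spin":0}]'; python3 -c "
from h import *
need(471,-347,18,-.308)
c=cap('scene');p=proj(c,[471,-347,20]).astype(int)
x0,y0=max(0,p[0]-70),max(0,p[1]-50)
im=cv2.cvtColor(c['color'],cv2.COLOR_RGB2BGR)[y0:y0+90,x0:x0+120]
cv2.imwrite('pics/g2.png',cv2.resize(im,(800,600),interpolation=cv2.INTER_CUBIC));print(x0,y0)
"
```

```text
time: 9.55
tool_pos: [472.6, -349.7, 21.2]
tcp_rot: [3.14, -0.004, -0.308]
contact_force: [-0.3, 0.6, -1.1]
grip_width: 91.9
finger_force: 0.0
time: 9.68
tool_pos: [472.1, -349.1, 20.8]
tcp_rot: [3.14, -0.002, -0.308]
contact_force: [0.3, -1.2, -0.0]
grip_width: 91.9
finger_force: 0.0
at [ 472.1 -349.1   20.8] -0.308 tx -1.7 ty -1.6 tz 2.8 spin -0.0
84 182
```

View pics/g2.png

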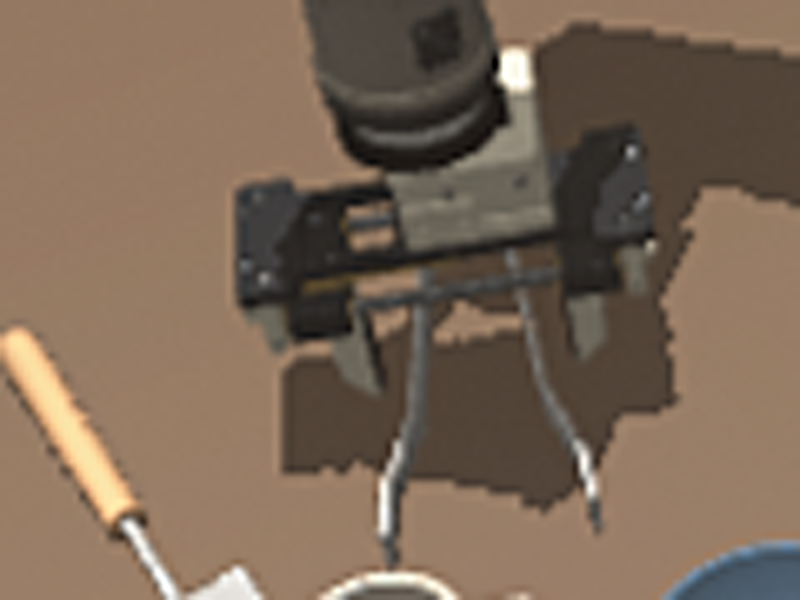

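Both arms (crop x≈420 and 530) lie between the fingers (375 and 585). Close part way.

```bash
python3 -m creep '[{"hand":0.7,"tx":0,"ty":0,"tz":0.003,"spin":0},{"hand":0.52,"tx":0,"ty":0,"tz":0,"spin":0},{"hand":0.52,"tx":0,"ty":0,"tz":0,"spin":0},{"hand":0.52,"tx":0,"ty":0,"tz":0,"spin":0},{"hand":0.52,"tx":0,"ty":0,"tz":0,"spin":0}]'
```

```text
time: 10.35
tool_pos: [471.5, -348.3, 16.7]
tcp_rot: [3.141, -0.001, -0.308]
contact_force: [-0.4, -1.0, 1.1]
grip_width: 48.9
finger_force: 6.5
```

```bash
python3 -m creep '[{"hand":0.52,"tx":0,"ty":0,"tz":-0.01,"spin":0},{"hand":0.52,"tx":0,"ty":0,"tz":-0.02,"spin":0},{"hand":0.52,"tx":0,"ty":0,"tz":-0.025,"spin":0},{"hand":0.52,"tx":0,"ty":0,"tz":-0.025,"spin":0},{"hand":0.52,"tx":0,"ty":0,"tz":-0.025,"spin":0}]'; python3 -m creep '[{"hand":0.52,"tx":0,"ty":0,"tz":-0.025,"spin":0},{"hand":0.52,"tx":0,"ty":0,"tz":-0.02,"spin":0},{"hand":0.52,"tx":0,"ty":0,"tz":-0.01,"spin":0},{"hand":0.52,"tx":0,"ty":0,"tz":0,"spin":0}]'
python3 -c "
from h import *
cap('top','t3.png');c=cap('scene')
need(500,0,177,0)
x0,y0=70,140
im=cv2.cvtColor(c['color'],cv2.COLOR_RGB2BGR)[y0:y0+135,x0:x0+180]
cv2.imwrite('pics/g3.png',cv2.resize(im,(800,600),interpolation=cv2.INTER_CUBIC))
"
```

```text
time: 10.98
tool_pos: [471.2, -348.0, 122.8]
tcp_rot: [3.142, 0.0, -0.308]
contact_force: [0.6, -0.5, -1.0]
grip_width: 47.7
finger_force: 6.1
time: 11.48
tool_pos: [471.5, -348.2, 177.1]
tcp_rot: [3.141, -0.001, -0.308]
contact_force: [0.3, 0.4, -2.2]
grip_width: 47.7
finger_force: 6.1
at [ 471.  -347.8  175.7] -0.308 tx -77.9 ty -340.2 tz -1.3 spin -17.7
```

View pics/g3.png

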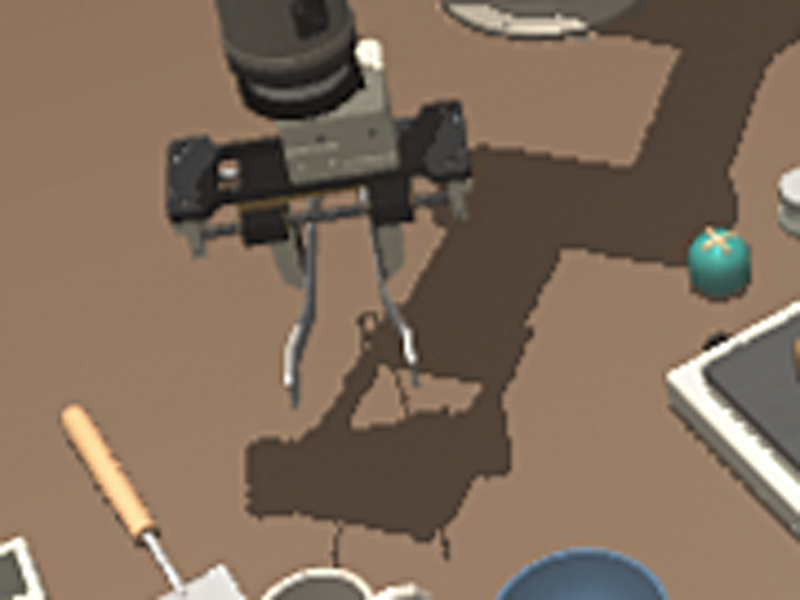

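The tongs are held level, with tips open at crop (292,395) and (413,375). Carry over to the roll, staying high.

```bash
python3 -m creep '[{"hand":0.52,"tx":0,"ty":0,"tz":0,"spin":-4},{"hand":0.52,"tx":0,"ty":0,"tz":0,"spin":-6},{"hand":0.52,"tx":0,"ty":0,"tz":0,"spin":-5},{"hand":0.52,"tx":0,"ty":-0.01,"tz":0,"spin":-2.6},{"hand":0.52,"tx":0,"ty":-0.02,"tz":0,"spin":0}]'; python3 -m creep '[{"hand":0.52,"tx":0,"ty":-0.035,"tz":0,"spin":0},{"hand":0.52,"tx":0,"ty":-0.04,"tz":0,"spin":0},{"hand":0.52,"tx":0,"ty":-0.04,"tz":0,"spin":0},{"hand":0.52,"tx":0.01,"ty":-0.04,"tz":0,"spin":0},{"hand":0.52,"tx":0.01,"ty":-0.04,"tz":0,"spin":0}]'; python3 -m creep '[{"hand":0.52,"tx":0.01,"ty":-0.04,"tz":0,"spin":0},{"hand":0.52,"tx":0.01,"ty":-0.04,"tz":0,"spin":0},{"hand":0.52,"tx":0.01,"ty":-0.04,"tz":0,"spin":0},{"hand":0.52,"tx":0.01,"ty":-0.035,"tz":0,"spin":0},{"hand":0.52,"tx":0.005,"ty":-0.02,"tz":0,"spin":0}]'; python3 -m creep '[{"hand":0.52,"tx":0.005,"ty":-0.01,"tz":0,"spin":0},{"hand":0.52,"tx":0,"ty":0,"tz":0,"spin":0},{"hand":0.52,"tx":0,"ty":0,"tz":0,"spin":0}]'
python3 -c "
from h import *
c=cap('top');s=cap('scene')
need(541,68.6,177,0)
M=[]
for q,X in((c,[620,68,100]),(s,[600,68,120])):
  x0,y0=(proj(q,X)-[40,45]).astype(int);print(x0,y0)
  M.append(cv2.resize(cv2.cvtColor(q['color'],cv2.COLOR_RGB2BGR)[y0:y0+120,x0:x0+80],(400,600),interpolation=cv2.INTER_CUBIC))
cv2.imwrite('pics/r1.png',np.hstack(M))
"
```

```text
time: 12.2
tool_pos: [471.6, -317.2, 175.8]
tcp_rot: [-3.141, 0.001, -0.003]
contact_force: [0.1, 0.2, -1.7]
grip_width: 47.7
finger_force: 6.1
time: 12.82
tool_pos: [491.6, -120.5, 176.6]
tcp_rot: [-3.141, 0.0, -0.002]
contact_force: [1.2, 0.1, -0.9]
grip_width: 48.0
finger_force: 6.1
time: 13.45
tool_pos: [536.5, 54.7, 176.4]
tcp_rot: [-3.141, 0.0, -0.0]
contact_force: [-0.5, -0.3, -2.3]
grip_width: 47.7
finger_force: 6.1
time: 13.82
tool_pos: [542.0, 61.2, 176.4]
tcp_rot: [3.141, 0.0, -0.002]
contact_force: [0.4, 0.0, -1.3]
grip_width: 47.6
finger_force: 6.1
at [542.1  61.  176.5] -0.002 tx -1.1 ty -7.6 tz -0.5 spin -0.1
191 127
244 143
```

View pics/r1.png

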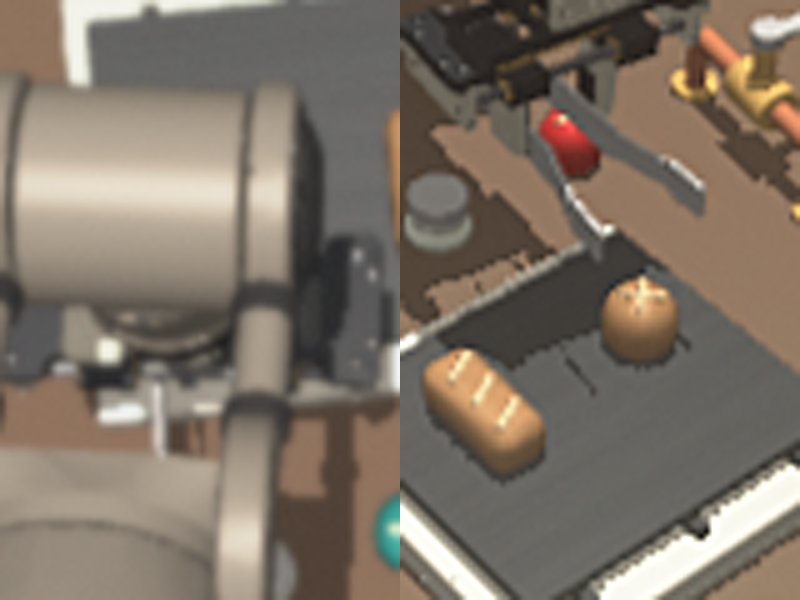

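In the scene half, the tip ends are at crop (612,228) and (703,180). The round roll is in front at (640,320), and the long roll is clear at (485,410). The arm hides the top view.

```bash
python3 -c "
from h import *
s=cap('scene')
a=ray(s,286.4,188.6,186);b=ray(s,304.6,179,186);print(a,b,(a+b)/2)
im=cv2.cvtColor(s['color'],cv2.COLOR_RGB2HSV)
m=cv2.inRange(im,(5,70,70),(22,255,255));m[:190]=0;m[225:]=0;m[:,:280]=0;m[:,305:]=0
n,l,st,ce=cv2.connectedComponentsWithStats(m);i=1+st[1:,4].argmax();print(st[i],ce[i],ray(s,*ce[i],75))
for y in (640,):
  for X in([640,68.6,55],[640,68.6,76],[640,68.6,97]):print(proj(s,X))
"
```

```text
[662.56522918  29.70992102 186.        ] [654.77919314 103.0466786  186.        ] [658.67221116  66.37829981 186.        ]
[284 198  16  17 204] [291.44607843 206.39705882] [644.87764402  67.91634885  75.        ]
[290.44292156 209.70598097]
[290.79615234 205.20299032]
[291.1565821 200.608227 ]
```

The tips' middle is about (641.5, 66.4) and the roll is about (642, 68.3). I'll shift +2 mm in y and go down in stages, watching the force.

```bash
python3 -m creep '[{"hand":0.52,"tx":0,"ty":-0.002,"tz":0.01,"spin":0},{"hand":0.52,"tx":0,"ty":0,"tz":0.02,"spin":0},{"hand":0.52,"tx":0,"ty":0,"tz":0.02,"spin":0},{"hand":0.52,"tx":0,"ty":0,"tz":0.01,"spin":0},{"hand":0.52,"tx":0,"ty":0,"tz":0,"spin":0}]'; python3 -m creep '[{"hand":0.52,"tx":0,"ty":0,"tz":0.008,"spin":0},{"hand":0.52,"tx":0,"ty":0,"tz":0.008,"spin":0},{"hand":0.52,"tx":0,"ty":0,"tz":0,"spin":0}]'; python3 -c "
from h import *
s=cap('scene')
im=cv2.cvtColor(s['color'],cv2.COLOR_RGB2HSV)
m=cv2.inRange(im,(5,70,70),(22,255,255));m[:190]=0;m[225:]=0;m[:,:280]=0;m[:,305:]=0
n,l,st,ce=cv2.connectedComponentsWithStats(m);i=1+st[1:,4].argmax();print(st[i],ce[i])
need(542,63.5,79,0)
# bright/grey steel pixels (low saturation) around the roll as a text map
S=im[...,1];V=im[...,2]
for v in range(186,222):print(v,''.join('o' if m[v,u] else '#' if S[v,u]<45 and V[v,u]>95 else '.' for u in range(262,325)))
"
```

```text
time: 14.6
tool_pos: [541.9, 63.7, 115.7]
tcp_rot: [3.142, 0.002, -0.001]
contact_force: [-0.2, -0.0, -1.4]
grip_width: 47.9
finger_force: 6.1
time: 14.98
tool_pos: [541.9, 63.8, 99.9]
tcp_rot: [3.142, 0.001, -0.001]
contact_force: [0.3, -0.1, -0.5]
grip_width: 47.5
finger_force: 6.1
[284 198  16  17 203] [291.5862069  206.44334975]
at [542.2  63.8 100.3] -0.001 tx -0.2 ty 0.3 tz 21.3 spin -0.1
186 .######.#...............#......................................
187 ..#####..#...............#.....................................
188 ....###..##...............##...................................
189 ....###...#..........##.....##.................................
190 ......#....#......o.#######..##.ooooooooooo....................
191 ............#.....####...###...###.oooooooo....................
192 ............#...####.......###...####oooooo....................
193 ............######...........###.#####ooooo....................
194 .............##...............###...###oooo....................
195 ..........##.#..................##...###ooo....................
196 .........###.##...
[... 1045 characters left out ...]
#######.............
212 ..........#####..#####..oooooooooooo..#################........
213 #........######...####...oooooooooo...##################.......
214 ##......#######....####....oooooo....####################......
215 ..##..##########...#####............#####################......
216 ..###############...#####..........#########################...
217 ..################....#######.#.#############################..
218 ...#.##############...########################################.
219 ....################.##########################################
220 .....##########################################################
221 ......#########################################################
```

```bash
python3 -m creep '[{"hand":0.52,"tx":0,"ty":0,"tz":0.007,"spin":0},{"hand":0.52,"tx":0,"ty":0,"tz":0.007,"spin":0},{"hand":0.52,"tx":0,"ty":0,"tz":0.007,"spin":0},{"hand":0.52,"tx":0,"ty":0,"tz":0,"spin":0}]'; python3 -m creep '[{"hand":0.48,"tx":0,"ty":0,"tz":0,"spin":0},{"hand":0.44,"tx":0,"ty":0,"tz":0,"spin":0},{"hand":0.42,"tx":0,"ty":0,"tz":0,"spin":0},{"hand":0.40,"tx":0,"ty":0,"tz":0,"spin":0},{"hand":0.38,"tx":0,"ty":0,"tz":0,"spin":0}]'; python3 -c "
from h import *
s=cap('scene')
im=cv2.cvtColor(s['color'],cv2.COLOR_RGB2HSV)
m=cv2.inRange(im,(5,70,70),(22,255,255));m[:194]=0;m[225:]=0;m[:,:280]=0;m[:,305:]=0
n,l,st,ce=cv2.connectedComponentsWithStats(m);i=1+st[1:,4].argmax();print(st[i],ce[i])"
```

```text
time: 15.52
tool_pos: [541.9, 63.8, 78.7]
tcp_rot: [3.142, 0.001, -0.001]
contact_force: [-0.1, -0.6, -0.6]
grip_width: 48.0
finger_force: 6.1
time: 16.15
tool_pos: [542.4, 63.8, 79.6]
tcp_rot: [3.142, -0.0, -0.001]
contact_force: [0.2, 0.1, -1.2]
grip_width: 35.2
finger_force: 30.0
[283 199  16  17 178] [291.08426966 206.76404494]
```

Closed on the roll: the width stopped at 35 mm with 30 N. Settle and lift gently.

```bash
python3 -m creep '[{"hand":0.3,"tx":0,"ty":0,"tz":0,"spin":0},{"hand":0.3,"tx":0,"ty":0,"tz":0,"spin":0},{"hand":0.3,"tx":0,"ty":0,"tz":0,"spin":0},{"hand":0.3,"tx":0,"ty":0,"tz":-0.005,"spin":0},{"hand":0.3,"tx":0,"ty":0,"tz":-0.01,"spin":0}]'; python3 -m creep '[{"hand":0.3,"tx":0,"ty":0,"tz":-0.02,"spin":0},{"hand":0.3,"tx":0,"ty":0,"tz":-0.02,"spin":0},{"hand":0.3,"tx":0,"ty":0,"tz":-0.02,"spin":0},{"hand":0.3,"tx":0,"ty":0,"tz":-0.02,"spin":0},{"hand":0.3,"tx":0,"ty":0,"tz":-0.02,"spin":0}]'; python3 -m creep '[{"hand":0.3,"tx":0,"ty":0,"tz":-0.01,"spin":0},{"hand":0.3,"tx":0,"ty":0,"tz":-0.005,"spin":0},{"hand":0.3,"tx":0,"ty":0,"tz":0,"spin":0},{"hand":0.3,"tx":0,"ty":0,"tz":0,"spin":0},{"hand":0.3,"tx":0,"ty":0,"tz":0,"spin":0}]'
cat > chk.py <<'E'
from h import *
o=get_obs();print(o['time'],o['tool_pos'].round(1),o['grip_width'],o['finger_force'])
s=cap('scene');z=o['tool_pos'][2]-79
print('expect',proj(s,[642,68,75+z]),'on griddle',proj(s,[642,68,75]))
im=cv2.cvtColor(s['color'],cv2.COLOR_RGB2HSV)
m=cv2.inRange(im,(5,70,70),(22,255,255));m[:140]=0;m[240:]=0;m[:,:240]=0;m[:,308:]=0
n,l,st,ce=cv2.connectedComponentsWithStats(m)
for i in range(1,n):
  if st[i,4]>40: print(st[i],ce[i])
E
python3 chk.py
```

```text
time: 16.82
tool_pos: [541.9, 63.7, 94.6]
tcp_rot: [3.141, 0.001, -0.001]
contact_force: [0.2, -0.3, -2.3]
grip_width: 35.4
finger_force: 30.0
time: 17.45
tool_pos: [542.2, 63.7, 195.8]
tcp_rot: [3.141, -0.0, -0.001]
contact_force: [-0.1, 0.5, -2.0]
grip_width: 35.4
finger_force: 30.0
time: 18.08
tool_pos: [542.1, 63.8, 208.9]
tcp_rot: [3.142, 0.001, -0.001]
contact_force: [0.6, 0.4, -1.5]
grip_width: 35.8
finger_force: 30.0
18.075 [542.1  63.8 208.9] 35.81685952693733 29.976242780685425
expect [293.33795377 175.87938584] on griddle [290.97148419 205.85496075]
[ 240  140   68   73 2618] [273.03323147 174.86554622]
[248 212  25  25 363] [260.30578512 224.43250689]
```

```bash
cat >> chk.py <<'E'
c=s['color']
for u,v in((291,206),(291,202),(293,176),(293,172),(296,178),(290,178)):print((u,v),c[v,u],im[v,u])
m=cv2.inRange(im,(8,125,110),(22,255,255))
for v in range(160,216,2):print(v,''.join('o' if m[v,u] else '.' for u in range(270,320)))
E
python3 chk.py; python3 -m creep '[{"hand":0.3,"tx":0,"ty":0,"tz":0,"spin":0},{"hand":0.3,"tx":0,"ty":0,"tz":0,"spin":0},{"hand":0.3,"tx":0,"ty":0,"tz":0,"spin":0},{"hand":0.3,"tx":0,"ty":0,"tz":0,"spin":0}]';python3 chk.py | tail -28 | head -16
```

```text
18.125 [542.1  63.8 209. ] 35.304291275479635 29.976244568824768
expect [293.3403411 175.8491461] on griddle [290.97148419 205.85496075]
[ 240  140   68   73 2614] [273.01262433 174.86993114]
[248 212  25  25 362] [260.30939227 224.40883978]
(291, 206) [60 57 53] [17 30 60]
(291, 202) [66 62 58] [15 31 66]
(293, 176) [171 131  93] [ 15 116 171]
(293, 172) [248 236 185] [ 24  65 248]
(296, 178) [153 114  79] [ 14 123 153]
(290, 178) [150 110  75] [ 14 127 150]
160 .............................ooo...o....oooooooooo
162 ..............................ooooo.......oooooooo
164 ...........................................ooooooo
166 .............................................o..oo
168 ..................................................
170 ....................ooo..oo.......................
172 ..................................................
174 ................ooooo.....ooooo...................
176 .................ooo......ooo.o...................
178 ...................oo.............................
180 ....................o.............................
182 ...........................
[... 1227 characters left out ...]
...................................o..oo
168 ..................................................
170 .....................oo..oo.......................
172 ..................................................
174 ................ooooo.....ooooo...................
176 .................ooo.......oooo...................
178 ....................o.............................
180 ....................o.............................
182 ..................................................
184 ..................................................
186 ..................................................
188 ..................................................
190 ..................................................
```

The griddle spot is empty. The roll sits steady in the tongs at the expected pixel (293,176), about 13 cm up.

```bash
python3 -c "
from plant import close_job
print(close_job())"
```

```text
the job is handed in; nothing more can be done
None
```

The job is handed in: the gas cock is turned to its closed stop, and the round roll is held steady in the tongs about 13 cm above the griddle. The pass/fail verdict was not shown.

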